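# Find top dead centre of a pump eccentric with a sprung plunger gauge

### The arm

A 6-joint arm with a two-finger parallel gripper is mounted at the origin on the work surface. World frame = base frame: x ahead of the robot, y to its left, z up, the work surface at z = 0. Lengths are in m, angles in rad, forces in N, time in s.
With the tool pointing down it reaches from about 0.35 to 0.8 m from the base axis. Payload 7.3 kg.
Tool frame: the origin (TCP) lies at the very end of the fingers, on their centre line; the grasp point (between the pads) lies 19 mm behind it; y points along the fingers, z is the direction in which the jaws open and shut, and the axes are right-handed (so a half turn about y gives the same grasp; the last joint's range is limited). The gripper opens to 85 mm and grips with 20 to 120 N. Pads are 22 mm wide; open, the fingers measure 114 mm over their backs; the gripper's body (76 mm by 85 mm) begins 54 mm behind the grasp point. The pads swing forward as they close: fully open they stand 13 mm farther back than shut.
Start: joints at [-1.267, 0.342, 1.524, -0, 1.275, -0.146], TCP at [0.228, -0.473, 0.231] pointing down, gripper open.
Joint ranges: [-2.53, 2.53], [-0.77, 2.02], [0.04, 2.7], [-1, 4.14], [0.28, 2.66], [-3.11, 3.11]. Speed limits (rad/s): [2.57, 2.57, 3.14, 3.14, 3.14, 3.14].

### API

Orientations are given as a unit quaternion [x, y, z, w].
In Python, from cell import sensors, vision, workorder gives the robot as it stands.
- The arm moves only by the tool play_rows, never from a script. Its argument "moves" is a list of rows, each a list of 7 numbers: the finger opening in m, from 0 to 0.0854, then the shift along the tool's x, y, z in m, then the turn, a rotation vector about the tool's x, y, z in degrees. A call has 1 to 12 rows; each row shifts and turns the commanded pose from where the row before left it, along the tool's axes as they then stand; what a row does not reach is not made up. A row lasts 1/8 s, in which the tool goes at most 62.5 mm and 10.7 degrees, less where a joint would pass 70% of its speed; a pose out of reach is approached as far as the arm can. A call is refused whole if a number of a shift passes 0.0625 or a number of a turn 10.7, either way. A call with a gripper value outside its range is refused whole. The fingers move at their own pace and stop on an object; "newtons" is the grip in N (left out, the last holds). Time passes only in rows, so rows that do not move let the fingers close. It gives the time, the measured TCP pose, the force and the opening at its end, in the units of the state.
- sensors.get_obs(): the state, without advancing time (a new reading comes with each control period).
- vision.read_camera(name): name is "scene" or "top" or "wrist"; returns a dict with "img" (420x560x3 uint8, red, green, blue), "camera_matrix" (3x3 intrinsics, pixels), "D" ([k1, k2, p1, p2, k3] as OpenCV has them; the pictures are not rectified), "rvec" (rotation vector, rad) and "tvec" (3), from world to camera coordinates, as OpenCV has them. Camera axes: x right, y down, z forward; pixel columns grow to the right and rows downward; lengths in m; the calibration is good to about 2 mm. A picture is of the moment at which its call begins. There is no depth.
- workorder.finish_job(): hands the job in, once; it reports no verdict.
The state is a dict: "time_s": time; "joints": joint angles; "joint_vel": joint speeds; "effort": joint torques, N m; "tcp_pos": TCP position; "tool_rot": TCP orientation; "wrist_force": force on the tool from outside, world axes, zero at the start; "wrist_torque": the same for the moment, N m; "width": opening from 0.0 (shut) to 1.0 (fully open).
Only numpy, scipy, OpenCV 4.12 (cv2) and the standard library are available. Lean on these libraries where they do the work, as an engineer would, in place of code of your own. Each camera call takes 0.05 s, during which the arm holds its last target. There are 200 camera calls.

### The job

Slide the gauge carriage up to the eccentric disc until its plunger is pushed in to about half of its stroke, and let go of it. Then turn the disc by pushing its crank pin round from one side (do not grip the crank, which would strain the spindle), watching the needle, and leave it with its high spot at the plunger, where the plunger is pushed in as far as the disc ever pushes it. Work gently: touch the crank with no more than 15 N, never drive the plunger to the end of its stroke, and leave the beaker, bottle and spanner alone.

Things in the scene. Friction and masses are not known exactly. Their poses are not given: they have to be found in the camera images.
- stand: Fixed grey base plate, 130 x 360 x 12 mm, flat on the bench. Origin on its underside, at x = 0, 20 mm from its middle towards the spindle end. The vertical spindle stands at x = 0, y = -90 mm; the gauge carriage runs on a flat steel bar from y = 0 to 190 mm, its plunger pointing along -y straight at the spindle axis. z is up. The stand does not move.
- spindle: Upright spindle with crank and eccentric disc. Origin on its axis, 48 mm above the bench; z up along the axis; x points along the crank arm to the pin. Turns either way without end stops and stays where left (friction 0.05 N m). Crank arm: flat bar, top 78 mm above the bench, reaching 50 mm from the axis; hub nut 26 mm across on the axis, top 84 mm.
- crank_pin (a point): Middle of the top of the upright crank pin: a free-turning black plastic sleeve 14 mm across on a steel pin, 40 mm from the spindle axis, from 78 to 118 mm above the bench. Moving it round the axis turns spindle and disc; about 2 N, pushed square to the arm, turns them.
- disc_axis (a point): Point on the spindle axis at the height of the top of the aluminium disc (66 mm above the bench). The disc is 90 mm across, 16 mm thick, clamped on the spindle 5 mm off centre in a direction unrelated to the crank: as it turns, its edge facing the plunger lies 40 to 50 mm from the axis. This point does not move.
- tab_top (a point): Middle of the top of the upright steel tab by which the carriage is slid: 24 mm wide (stand's x), 12 mm thick (stand's y), top 140 mm above the bench; above 92 mm nothing else is near it. The carriage slides along the stand's y only, friction 6 N, and stays where left. Farthest from the spindle the tab is at y = 127 mm on the stand; it can slide 75 mm towards it.
- dial_centre (a point): Centre of the round dial, 80 mm across, white face up, 92 mm above the bench, on the white carriage block (60 x 70 mm). The dial centre is 52 mm from the tab, towards the spindle.
- plunger_tip (a point): Rounded end (ball 10 mm across) of the gauge plunger, 58 mm above the bench: the point of it nearest the spindle. With the plunger free the tip is 132 mm from the middle of the tab, towards the spindle.
- plunger (a joint): How far the plunger is pushed into the gauge, m: 0 free, 0.028 the end of its stroke. Spring: 0.6 N at 0, 1.2 N at 0.028. Half stroke is 0.014.
- needle (a joint): Dial needle, rad, 0.2 rad for each mm the plunger is pushed in: 0 with the plunger free, 2.8 at half stroke, where the needle points straight at the spindle and the one long mark on the dial, 5.6 at the end of the stroke. It turns clockwise seen from above as the plunger is pushed in.
- beaker: Glass beaker, 68 mm across, 85 mm tall, standing on the bench. Origin under its centre. To be left alone.
- reagent_bottle: Amber bottle, 64 mm across, 130 mm tall, standing on the bench. Origin under its centre. To be left alone.
- spanner: Steel spanner 160 mm long lying on the bench. To be left alone.

How it is judged:
By the outcome, as a careful person would: the job done as asked, in the order asked, and still so for the second after the job is handed in, with the robot touching nothing.
It also fails if it takes over 72 s, if anything falls off the work surface, if the arm or the gripper's body presses on something with over 40 N, if the wrist force passes 120 N, or if a joint passes its speed limit or range.

## Working session

There is one attempt and no reset: what is moved stays moved. The work goes in short steps, Python scripts to look and compute and a tool call to move; the robot and the scene stay as the last step left them, time stands still between calls to the robot, and variables do not carry over. Pictures are saved under pics/ and viewed, about 8 in all and at most 12, crops included, and the job is handed in when it is done.

Besides the shell and the picture viewer there is one more tool, called after "Request:" as name(argument=value, ...), one argument or row to a line, values as JSON. play_rows: Moves the arm, as the interface text tells. Its arguments: {"type":"object","properties":{"moves":{"type":"array","items":{"type":"array","items":{"type":"number"}}},"newtons":{"type":"number"}},"required":["moves"]}

```bash
ls; mkdir -p pics; cat > h.py <<'E'
import numpy as np, cv2
from cell import sensors, vision, workorder
from scipy.spatial.transform import Rotation as R
def cam(n,save=None):
    c=vision.read_camera(n)
    if save: cv2.imwrite('pics/'+save+'.png',cv2.cvtColor(c['img'],cv2.COLOR_RGB2BGR))
    return c
def ray(c,uv):
    K=np.array(c['camera_matrix'],float);D=np.array(c['D'],float)
    p=cv2.undistortPoints(np.array(uv,float).reshape(-1,1,2),K,D).reshape(-1,2)
    M=cv2.Rodrigues(np.array(c['rvec'],float))[0];t=np.array(c['tvec'],float).ravel()
    return -M.T@t,np.c_[p,np.ones(len(p))]@M
def plane(c,uv,z):
    o,d=ray(c,uv); return o+d*((z-o[2])/d[:,2])[:,None]
def proj(c,P):
    return cv2.projectPoints(np.array(P,float).reshape(-1,1,3),np.array(c['rvec'],float),np.array(c['tvec'],float),np.array(c['camera_matrix'],float),np.array(c['D'],float))[0].reshape(-1,2)
E
python3 - <<'E'
from h import *
a=cam('top','top1');b=cam('scene','scene1')
s=sensors.get_obs();print({k:np.round(v,3) for k,v in s.items()})
print(R.from_quat(s['tool_rot']).as_matrix().round(3))
for c in(a,b): print(ray(c,[[280,210]]))
E
```

```text
pics
{'time_s': np.float64(0.1), 'joints': array([-1.267,  0.343,  1.525, -0.   ,  1.275, -0.146]), 'joint_vel': array([-0.   , -0.003, -0.003, -0.001,  0.   , -0.001]), 'effort': array([ 2.0000e-03, -4.3445e+01, -2.4649e+01, -0.0000e+00,  5.0000e-03,
       -0.0000e+00]), 'tcp_pos': array([ 0.228, -0.472,  0.231]), 'tool_rot': array([-0.158,  0.69 , -0.689,  0.158]), 'wrist_force': array([-0.07 ,  0.551, -0.934]), 'wrist_torque': array([-0.007,  0.012, -0.018]), 'width': np.float64(0.999)}
[[-0.901 -0.     0.435]
 [-0.435  0.001 -0.901]
 [-0.    -1.    -0.001]]
(array([ 0.46040743, -0.01641951,  1.41340727]), array([[ 0.10786201, -0.00889561, -0.99423818]]))
(array([ 1.00641671, -0.72840849,  0.90502881]), array([[-0.37153951,  0.63419875, -0.67807264]]))
```

View pics/top1.png

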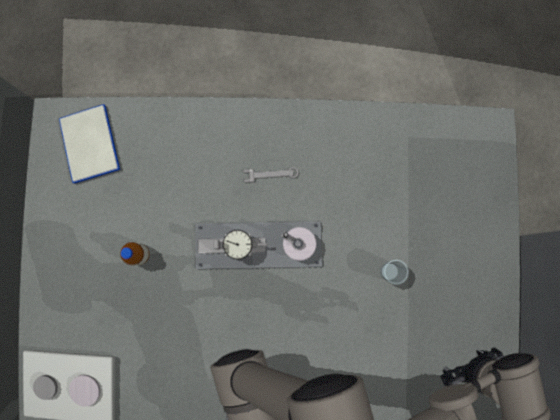

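View pics/scene1.png

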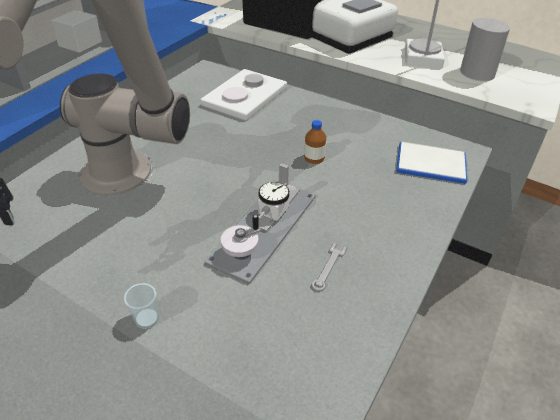

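```bash
python3 - <<'E'
from h import *
a=cam('top')
im=cv2.cvtColor(a['img'],cv2.COLOR_RGB2BGR)
cv2.imwrite('pics/crop1.png',cv2.resize(im[210:280,185:335],None,fx=5,fy=5,interpolation=cv2.INTER_CUBIC))
s=cam('scene');im2=cv2.cvtColor(s['img'],cv2.COLOR_RGB2BGR)
cv2.imwrite('pics/crop2.png',cv2.resize(im2[150:285,195:330],None,fx=4.4,fy=4.4,interpolation=cv2.INTER_CUBIC))
print(plane(a,[[194,222],[321,221],[323,267],[194,269]],.012).round(3))
print(plane(a,[[299,244]],.07).round(3),plane(a,[[238,244]],.092).round(3))
print(plane(a,[[396,271],[133,253]],.05).round(3))
E
```

```text
[[ 0.572  0.216  0.012]
 [ 0.584 -0.147  0.012]
 [ 0.453 -0.155  0.012]
 [ 0.438  0.211  0.012]]
[[ 0.514 -0.082  0.07 ]] [[0.51  0.082 0.092]]
[[ 0.446 -0.355  0.05 ]
 [ 0.478  0.379  0.05 ]]
```

View pics/crop1.png

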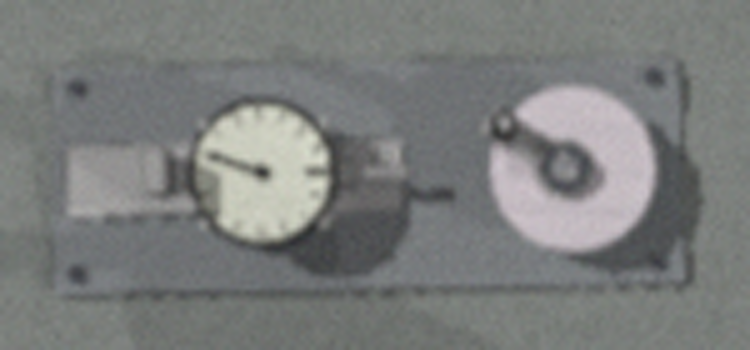

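View pics/crop2.png

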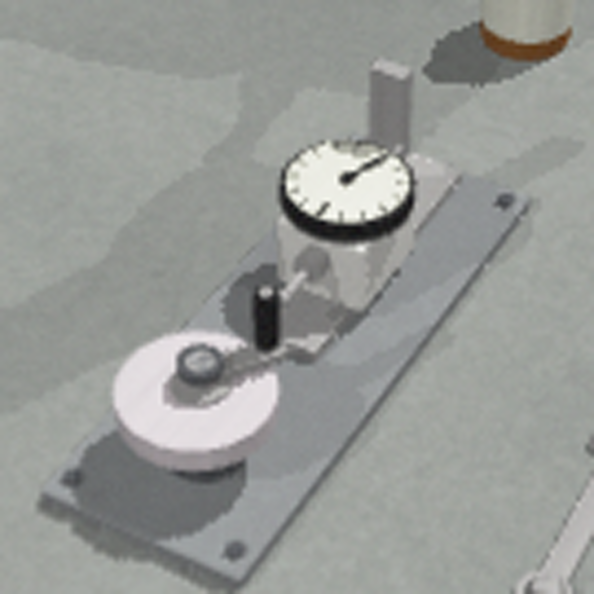

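```bash
cat >> h.py <<'E'
def rel(target,yawz=None):
    "shift in tool axes to world target; turn about tool y (deg) so that tool z points along yawz"
    s=sensors.get_obs();M=R.from_quat(s['tool_rot']).as_matrix()
    d=M.T@(np.array(target)-s['tcp_pos']);w=None
    if yawz is not None:
        a=np.degrees(np.arctan2(*M[:2,2][::-1]));b=np.degrees(np.arctan2(yawz[1],yawz[0]))
        w=-((b-a+180)%360-180)
    return d.round(4),w
E
python3 - <<'E'
from h import *
a=cam('top');b=cam('scene')
f=lambda u,v:[185+u/5,210+v/5]
g=lambda u,v:[195+u/4.4,150+v/4.4]
def tri(pa,pb):
    o1,d1=ray(a,[pa]);o2,d2=ray(b,[pb]);A=np.c_[d1[0],-d2[0]];t=np.linalg.lstsq(A,o2-o1,rcond=None)[0]
    p,q=o1+t[0]*d1[0],o2+t[1]*d2[0];return ((p+q)/2).round(4),np.linalg.norm(p-q).round(4)
hub=plane(a,[f(567,166)],.084)[0];dial=plane(a,[f(263,172)],.092)[0]
holes=plane(a,[f(78,88),f(655,77),f(660,258),f(78,274)],.012)
print('hub',hub,'dial',dial,'pin',plane(a,[f(503,122)],.118),'disc',plane(a,[f(573,168)],.066))
print('holes',holes.round(4),holes.mean(0))
print('tri hub',tri(f(567,166),g(202,360)),'dial',tri(f(263,172),g(347,179)),'pin',tri(f(503,124),g(266,290)))
print('scene tab',plane(b,[g(391,68)],.14),'scene pin',plane(b,[g(266,290)],.118),'scene dial',plane(b,[g(347,182)],.092),'hub',plane(b,[g(202,360)],.084))
# disc by mask in both
for c,z in((a,.066),(b,.066)):
    im=c['img'].astype(int); 
    k=proj(c,[[*hub[:2],z]])[0]
    m=((im.min(2)>150)).astype(np.uint8)
    yy,xx=np.mgrid[:420,:560];m[np.hypot(xx-k[0],yy-k[1])>26]=0
    cs=max(cv2.findContours(m,0,1)[0],key=cv2.contourArea)
    h=cv2.convexHull(cs);P=plane(c,h.reshape(-1,2),z);(x,y),r=cv2.minEnclosingCircle(P[:,:2].astype(np.float32));print('disc',x,y,r)
u=(hub-dial)[:2];u/=np.linalg.norm(u);print('u',u,np.linalg.norm((hub-dial)[:2]),np.degrees(np.arctan2(*u[::-1])))
print('tab est',dial[:2]-.052*u, rel([*(dial[:2]-.052*u),.2],u))
E
```

```text
hub [ 0.51587621 -0.07992829  0.084     ] dial [0.50843426 0.08318245 0.092     ] pin [[ 0.53681235 -0.04418987  0.118     ]] disc [[ 0.51560928 -0.08408907  0.066     ]]
holes [[ 0.5566  0.1966  0.012 ]
 [ 0.5708 -0.1326  0.012 ]
 [ 0.4679 -0.1372  0.012 ]
 [ 0.4507  0.1929  0.012 ]] [0.51145808 0.02992211 0.012     ]
tri hub (array([ 0.5174, -0.0786,  0.0867]), np.float64(0.004)) dial (array([0.5095, 0.0839, 0.0937]), np.float64(0.0028)) pin (array([ 0.5368, -0.0433,  0.12  ]), np.float64(0.003))
scene tab [[0.50800296 0.13747901 0.14      ]] scene pin [[ 0.53677704 -0.0405904   0.118     ]] scene dial [[0.51094694 0.08416917 0.092     ]] hub [[ 0.51737805 -0.07521445  0.084     ]]
disc 0.5167344808578491 -0.08237671852111816 0.04510995000600815
disc 0.4948605000972748 -0.07147502899169922 0.06750628352165222
u [ 0.04557775 -0.99896079] 0.16328042265419493 -87.38768203101141
tab est [0.50606422 0.13512842] (array([-0.5144,  0.0313, -0.4265]), np.float64(23.15634817706558))
```

Request:
play_rows(
  moves=[
    [0.085,0,0,0,0,7.7,0],
    [0.085,0,0,0,0,7.7,0],
    [0.085,0,0,0,0,7.7,0],
    [0.085,-0.02,0,-0.04,0,0,0],
    [0.085,-0.022,0,-0.043,0,0,0],
    [0.085,-0.022,0,-0.043,0,0,0],
    [0.085,-0.022,0,-0.043,0,0,0],
    [0.085,-0.022,0,-0.043,0,0,0],
    [0.085,-0.022,0,-0.043,0,0,0],
    [0.085,-0.022,0,-0.043,0,0,0],
    [0.085,-0.022,0,-0.043,0,0,0],
  ],
)

```text
time_s: 1.68
tcp_pos: [0.3867, -0.1226, 0.2315]
tool_rot: [0.016, -0.707, 0.707, -0.017]
wrist_force: [1.7, -0.0, -0.6]
width: 0.994
```

Request:
play_rows(
  moves=[
    [0.085,-0.022,0,-0.043,0,0,0],
    [0.085,-0.022,0,-0.043,0,0,0],
    [0.085,-0.022,0,-0.043,0,0,0],
    [0.085,-0.022,0,-0.043,0,0,0],
    [0.085,-0.022,0,-0.043,0,0,0],
    [0.085,-0.022,0,-0.043,0,0,0],
    [0.085,0,0,0,0,0,0],
    [0.085,0,0,0,0,0,0],
  ],
)

```text
time_s: 2.68
tcp_pos: [0.5056, 0.1396, 0.231]
tool_rot: [0.017, -0.707, 0.707, -0.016]
wrist_force: [-0.6, -0.9, -0.6]
width: 0.994
```

```bash
python3 - <<'E'
from h import *
s=sensors.get_obs();print(s['time_s'],s['tcp_pos'],s['joints'].round(2),R.from_quat(s['tool_rot']).as_matrix().round(3).tolist())
print(rel([.506,.136,.105],[.0456,-.999]))
w=cam('wrist','w1');print(ray(w,[[280,210]]))
E
```

```text
2.675 [0.50564474 0.13957638 0.23096539] [ 0.12  0.34  1.53 -0.    1.28  1.65] [[-0.999, -0.001, 0.047], [-0.047, -0.001, -0.999], [0.001, -1.0, 0.001]]
(array([-0.0003,  0.126 ,  0.0035]), np.float64(0.09035450315721505))
(array([0.5825678 , 0.14354494, 0.37405403]), array([[-0.29165136, -0.01217299, -0.95652473]]))
```

View pics/w1.png

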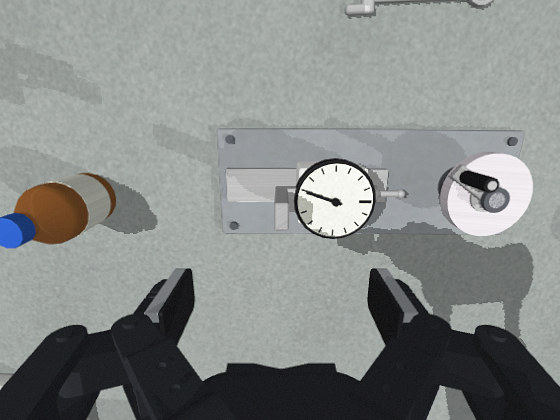

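```bash
python3 - <<'E'
from h import *
w=cam('wrist')
print(plane(w,[[281.5,217],[275,204],[288,230]],.14).round(4),plane(w,[[335,199]],.092),'hub',plane(w,[[495.5,201]],.084),'pin',plane(w,[[492,184]],.118))
print(plane(w,[[230,140],[513,141],[234,226]],.012).round(4))
im=w['img'].astype(int);m=(im.min(2)>190).astype(np.uint8);m[:, :420]=0
m[250:]=0
h=cv2.convexHull(max(cv2.findContours(m,0,1)[0],key=cv2.contourArea));P=plane(w,h.reshape(-1,2),.066)
(x,y),r=cv2.minEnclosingCircle(P[:,:2].astype(np.float32));print('disc',x,y,r)
A=np.c_[2*P[:,:2],np.ones(len(P))];print(np.linalg.lstsq(A,(P[:,:2]**2).sum(1),rcond=None)[0][:2])
E
```

```text
[[0.5053 0.1386 0.14  ]
 [0.516  0.1443 0.14  ]
 [0.4942 0.1327 0.14  ]] [[0.51002533 0.08711682 0.092     ]] hub [[ 0.51341319 -0.07587677  0.084     ]] pin [[ 0.5364984  -0.04314682  0.118     ]]
[[ 0.5547  0.2006  0.012 ]
 [ 0.5698 -0.1323  0.012 ]
 [ 0.4483  0.196   0.012 ]]
disc 0.5144229531288147 -0.0811149999499321 0.04542059451341629
[ 0.51449537 -0.08122042]
```

Request:
play_rows(
  moves=[
    [0.06,0,0.02,0.001,0,0,0],
    [0.05,0,0.025,0,0,0,0],
    [0.05,0,0.025,0,0,0,0],
    [0.05,0,0.025,0,0,0,0],
    [0.05,0,0.02,0,0,0,0],
    [0.05,0,0.01,0,0,0,0],
    [0.03,0,0,0,0,0,0],
    [0.02,0,0,0,0,0,0],
    [0.008,0,0,0,0,0,0],
    [0.008,0,0,0,0,0,0],
    [0.008,0,0,0,0,0,0],
  ],
  newtons=25,
)

```text
time_s: 4.15
tcp_pos: [0.5066, 0.1389, 0.1072]
tool_rot: [-0.016, 0.707, -0.707, 0.017]
wrist_force: [-0.7, -0.4, 6.0]
width: 0.134
```

Request:
play_rows(
  moves=[
    [0.008,0,0,0.003,0,0,0],
    [0.008,0,0,0.006,0,0,0],
    [0.008,0,0,0.006,0,0,0],
    [0.008,0,0,0.006,0,0,0],
    [0.008,0,0,0.006,0,0,0],
    [0.008,0,0,0.006,0,0,0],
    [0.008,0,0,0.006,0,0,0],
    [0.008,0,0,0.006,0,0,0],
    [0.008,0,0,0.004,0,0,0],
    [0.008,0,0,0.003,0,0,0],
    [0.008,0,0,0,0,0,0],
  ],
)

```text
time_s: 5.52
tcp_pos: [0.5089, 0.0879, 0.1073]
tool_rot: [-0.016, 0.707, -0.706, 0.017]
wrist_force: [-1.5, 4.4, 7.5]
width: 0.137
```

```bash
cat >> h.py <<'E'
def needle(c,dial,u=(.0456,-.999),dbg=None):
    "needle reading (rad) from dark radial line on face at z=.092"
    u=np.array(u);g=cv2.cvtColor(c['img'],cv2.COLOR_RGB2GRAY).astype(np.float32)
    th=np.arange(-.5,6.3,.01)  # reading; 2.8 along u, clockwise from above
    a0=np.arctan2(u[1],u[0]);a=a0-(th-2.8)
    r=np.linspace(.010,.024,15)
    P=np.stack([dial[0]+np.cos(a)[:,None]*r,dial[1]+np.sin(a)[:,None]*r,np.full((len(a),len(r)),.0925)],-1)
    q=proj(c,P.reshape(-1,3)).astype(np.float32)
    v=cv2.remap(g,q[:,0].reshape(len(a),-1),q[:,1].reshape(len(a),-1),1).mean(1)
    v=255-v;b=v-np.median(v);k=b.argmax();s=slice(max(0,k-20),k+21);ww=np.clip(b[s],b[k]*.3,None)-b[k]*.3
    return (th[s]*ww).sum()/ww.sum(), b[k]
def circ(c,guess,z=.092,rmax=.034):
    "centre of white dial face near guess"
    im=c['img'];k=proj(c,[[*guess,z]])[0];e=proj(c,[[guess[0]+.052,guess[1],z]])[0];R_=np.hypot(*(e-k))
    g=im.min(2);yy,xx=np.mgrid[:420,:560];m=((g>150)&(np.hypot(xx-k[0],yy-k[1])<R_)).astype(np.uint8)
    h=cv2.convexHull(max(cv2.findContours(m,0,1)[0],key=cv2.contourArea)).reshape(-1,2)
    (x,y),r=cv2.minEnclosingCircle(plane(c,h,z)[:,:2].astype(np.float32));return np.array([x,y]),r
E
python3 - <<'E'
from h import *
s=sensors.get_obs();t=s['tcp_pos'];print(s['time_s'],t,s['wrist_force'],s['width'])
d=t[:2]+.052*np.array([.0456,-.999]);print('dial exp',d)
for n in('top','wrist','scene'):
    c=cam(n,n+'2')
    try: q,r=circ(c,d);print(n,q,r,needle(c,q),needle(c,d))
    except Exception as e: print(n,e)
top=cv2.imread('pics/top2.png');sc=cv2.imread('pics/scene2.png');w=cv2.imread('pics/wrist2.png')
cr=[cv2.resize(top[205:285,205:325],(600,400),interpolation=2),]
cv2.imwrite('pics/m2.png',np.vstack([np.hstack([cv2.resize(top[215:275,225:325],(400,240)),cv2.resize(sc[165:265,195:325],(312,240))]),np.hstack([cv2.resize(w,(400,300)),np.zeros((300,312,3),np.uint8)])]))
E
```

```text
5.525 [0.50886722 0.08785491 0.10725087] [-1.48612132  4.41403317  7.4963667 ] 0.13749354605129455
dial exp [0.51123842 0.03590691]
top [0.52658004 0.01308065] 0.018688134849071503 (np.float64(0.1704533414648828), np.float32(58.343903)) (np.float64(1.4942607266572507), np.float32(91.556274))
wrist [0.51087826 0.03633708] 0.03638456389307976 (np.float64(1.690512774262631), np.float32(166.60516)) (np.float64(1.6746278112775712), np.float32(168.86923))
scene [0.51148915 0.04477924] 0.068773552775383 (np.float64(2.1302712258628222), np.float32(28.759827)) (np.float64(1.6198071445794318), np.float32(79.47436))
```

View pics/m2.png

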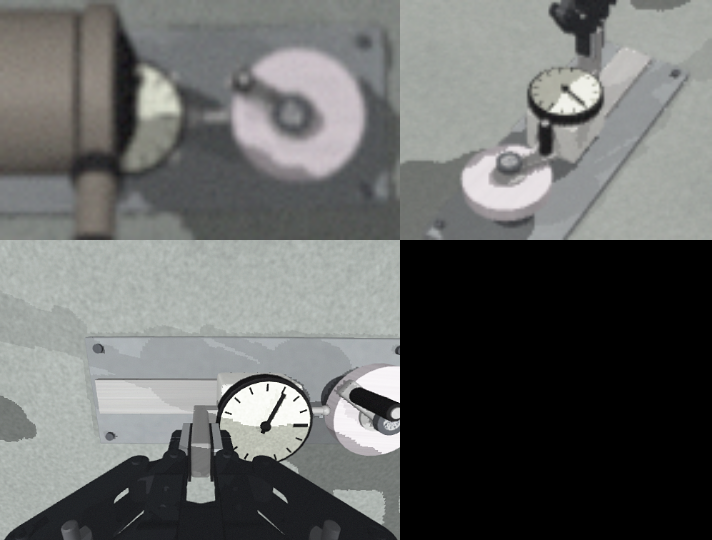

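Request:
play_rows(
  moves=[
    [0.008,0,0,0.0025,0,0,0],
    [0.008,0,0,0.002,0,0,0],
    [0.008,0,0,0.001,0,0,0],
    [0.008,0,0,0,0,0,0],
  ],
)

```text
time_s: 6.18
tcp_pos: [0.5091, 0.0826, 0.1073]
tool_rot: [-0.016, 0.708, -0.706, 0.017]
wrist_force: [-2.0, 5.7, 6.3]
width: 0.134
```

```bash
python3 - <<'E'
from h import *
s=sensors.get_obs();t=s['tcp_pos'];print(s['time_s'],t,s['wrist_force'],s['width'])
d=t[:2]+.052*np.array([.0456,-.999]);c=cam('wrist');q,r=circ(c,d);print(q,r,needle(c,q),needle(c,d))
E
```

```text
6.175 [0.50908406 0.08263869 0.10725964] [-1.96795907  5.71505492  6.26068119] 0.1342949817782132
[0.51111722 0.03115777] 0.03638693690299988 (np.float64(2.765483748766433), np.float32(184.46225)) (np.float64(2.78460009351444), np.float32(191.44469))
```

Request:
play_rows(
  moves=[
    [0.02,0,0,0,0,0,0],
    [0.04,0,0,0,0,0,0],
    [0.04,0,0,0,0,0,0],
    [0.04,0,-0.01,0,0,0,0],
    [0.04,0,-0.025,0,0,0,0],
    [0.04,0,-0.03,0,0,0,0],
    [0.04,0,-0.03,0,0,0,0],
    [0,0,0,0,0,0,0],
  ],
)

```text
time_s: 7.22
tcp_pos: [0.5102, 0.0813, 0.2041]
tool_rot: [0.014, -0.707, 0.707, -0.019]
wrist_force: [-0.1, 1.2, 0.0]
width: 0.274
```

Request:
play_rows(
  moves=[
    [0,0,0,0,0,-10.4,0],
    [0,0,0,0,0,-10.4,0],
    [0,0,0,0,0,-10.4,0],
    [0,0,0,0,0,-10.4,0],
    [0,0,0,0,0,-10.4,0],
    [0,0,0,0,0,-10.4,0],
    [0,0,0,0,0,-10.4,0],
    [0,0,0,0,0,-10.4,0],
    [0,0,0,0,0,-10.4,0],
    [0,0,0,0,0,-10.4,0],
    [0,0,0,0,0,-10.4,0],
    [0,0,0,0,0,-10.4,0],
  ],
)

```text
time_s: 8.72
tcp_pos: [0.5082, 0.0813, 0.2004]
tool_rot: [0.635, -0.312, 0.311, -0.635]
wrist_force: [0.3, -0.5, -0.3]
width: -0.001
```

Request:
play_rows(
  moves=[
    [0,0,0,0,0,-10,0],
    [0,0,0,0,0,-10,0],
    [0,0,0,0,0,0,0],
    [0,0,0,0,0,0,0],
  ],
)

```text
time_s: 9.22
tcp_pos: [0.5085, 0.0814, 0.2009]
tool_rot: [0.679, -0.199, 0.199, -0.678]
wrist_force: [-0.3, -0.7, -0.5]
width: -0.002
```

```bash
python3 - <<'E'
from h import *
s=sensors.get_obs();t=s['tcp_pos'];print(s['time_s'],t,s['wrist_force'],s['width'],s['joints'].round(2))
d=np.array([.5113,.0310])
for n in('top','wrist','scene'):
    c=cam(n,n+'3');print(n,proj(c,[[*d,.092],[.515,-.0775,.084],[.5367,-.0433,.118]]).round(0).tolist(),needle(c,d))
print(rel([.511,-.0276,.16],[.536,.844]))
top=cv2.imread('pics/top3.png');sc=cv2.imread('pics/scene3.png');w=cv2.imread('pics/wrist3.png')
cv2.imwrite('pics/m3.png',np.hstack([np.vstack([cv2.resize(top[215:275,225:325],(400,240)),cv2.resize(sc[165:265,195:325],(400,308))]),cv2.resize(w,(400,548))]))
E
```

```text
9.225 [0.5085342  0.0813567  0.20090618] [-0.31245051 -0.73025638 -0.50101369] -0.0024355662105309613 [ 0.01  0.35  1.6  -0.    1.19 -0.99]
top [[257.0, 244.0], [297.0, 244.0], [285.0, 234.0]] (np.float64(1.44307862059359), np.float32(88.18056))
wrist [[235.0, 243.0], [150.0, 297.0], [179.0, 318.0]] (np.float64(2.7242104941192054), np.float32(223.29948))
scene [[263.0, 203.0], [240.0, 232.0], [255.0, 217.0]] (np.float64(2.747717483404621), np.float32(123.506256))
(array([ 0.0607,  0.0412, -0.0905]), np.float64(-0.20774993000694053))
```

View pics/m3.png

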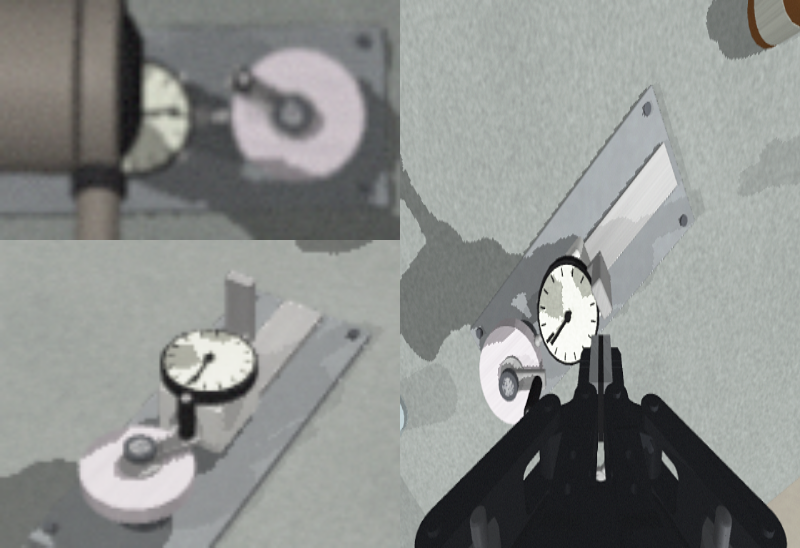

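Request:
play_rows(
  moves=[
    [0,0.01,0,-0.015,0,0,0],
    [0,0.0127,0,-0.019,0,0,0],
    [0,0.0127,0,-0.019,0,0,0],
    [0,0.0127,0,-0.019,0,0,0],
    [0,0.0127,0,-0.0185,0,0,0],
    [0,0,0.04,0,0,0,0],
    [0,0,0.03,0,0,0,0],
    [0,0,0.02,0,0,0,0],
    [0,0,0.01,0,0,0,0],
    [0,0,0,0,0,0,0],
  ],
)

```text
time_s: 10.62
tcp_pos: [0.5112, -0.0281, 0.1011]
tool_rot: [0.679, -0.199, 0.198, -0.679]
wrist_force: [0.0, -0.5, 0.7]
width: 0.0
```

```bash
cat >> h.py <<'E'
ax=np.array([.515,-.0775])
def st(tag=None,d=(.5113,.031)):
    s=sensors.get_obs();t=s['tcp_pos'];M=R.from_quat(s['tool_rot']).as_matrix()
    v=M.T@np.array([*(ax-t[:2]),0])
    print('t',s['time_s'].round(2),'tcp',t.round(4),'F',s['wrist_force'].round(1),'axis in tool x,z mm',(v[[0,2]]*1000).round(1),'yaw z',np.degrees(np.arctan2(M[1,2],M[0,2])).round(1))
    for n in('scene','wrist'):
        c=cam(n,tag and n+tag);print(n,'needle',[round(float(x),3) for x in needle(c,d)])
E
python3 - <<'E'
from h import *
st('4')
sc=cv2.imread('pics/scene4.png');w=cv2.imread('pics/wrist4.png')
cv2.imwrite('pics/m4.png',np.hstack([cv2.resize(sc[165:265,195:295],(400,400)),cv2.resize(w,(400,400))]))
E
```

```text
Traceback (most recent call last):
  File "h.py", line 46, in st
    print('t',s['time_s'].round(2),'tcp',t.round(4),'F',s['wrist_force'].round(1),'axis in tool x,z mm',(v[[0,2]]*1000).round(1),'yaw z',np.degrees(np.arctan2(M[1,2],M[0,2])).round(1))
              ^^^^^^^^^^^^^^^^^
AttributeError: 'float' object has no attribute 'round'
```

Request:
play_rows(
  moves=[
    [0,0.003,0,0,0,0,0],
    [0,0.003,0,0,0,0,0],
    [0,0.003,0,0,0,0,0],
    [0,0.003,0,0,0,0,0],
    [0,0.002,0,0,0,0,0],
    [0,0.002,0,0,0,0,0],
    [0,0,0,0,0,0,0],
  ],
)

```text
time_s: 11.5
tcp_pos: [0.525, -0.0363, 0.1013]
tool_rot: [0.679, -0.198, 0.198, -0.679]
wrist_force: [-1.5, 0.7, 1.5]
width: -0.001
```

```bash
sed -i "s/s\['time_s'\].round(2)/round(float(s['time_s']),2)/" h.py
python3 - <<'E'
from h import *
st('4')
sc=cv2.imread('pics/scene4.png');w=cv2.imread('pics/wrist4.png')
cv2.imwrite('pics/m4.png',np.hstack([cv2.resize(sc[165:265,195:295],(400,400)),cv2.resize(w,(400,400))]))
E
```

```text
t 11.5 tcp [ 0.525  -0.0363  0.1013] F [-1.5  0.7  1.5] axis in tool x,z mm [ 13.7 -40.1] yaw z 57.5
scene needle [5.212, 17.898]
wrist needle [2.719, 209.503]
```

View pics/m4.png

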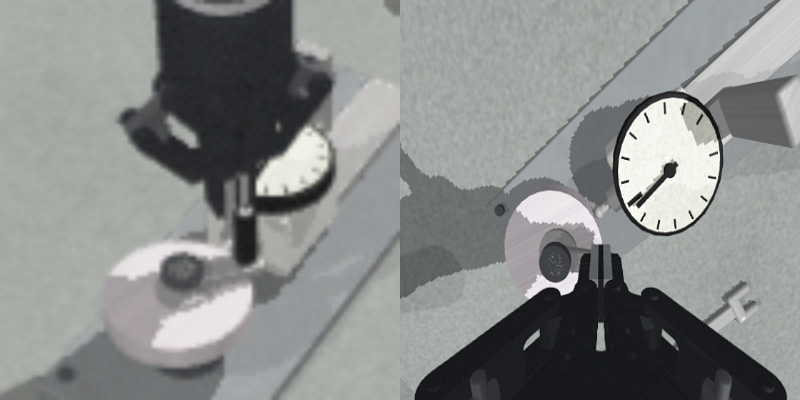

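Request:
play_rows(
  moves=[
    [0,0.0035,0,0.0011,0,5,0],
    [0,0.0035,0,0.0011,0,5,0],
    [0,0.0035,0,0.0011,0,5,0],
    [0,0.0035,0,0.0011,0,5,0],
    [0,0.0035,0,0.0011,0,5,0],
    [0,0.0035,0,0.0011,0,5,0],
    [0,0,0,0,0,0,0],
  ],
)

```text
time_s: 12.48
tcp_pos: [0.5444, -0.0464, 0.1012]
tool_rot: [0.605, -0.367, 0.367, -0.605]
wrist_force: [0.7, 0.4, 0.2]
width: -0.002
```

```bash
python3 - <<'E'
from h import *
st()
E
```

```text
t 12.47 tcp [ 0.5444 -0.0464  0.1012] F [0.7 0.4 0.2] axis in tool x,z mm [ 14.  -40.4] yaw z 27.5
scene needle [5.659, 11.233]
wrist needle [2.962, 208.601]
```

Request:
play_rows(
  moves=[
    [0,0.0035,0,0.0011,0,5,0],
    [0,0.0035,0,0.0011,0,5,0],
    [0,0.0035,0,0.0011,0,5,0],
    [0,0.0035,0,0.0011,0,5,0],
    [0,0.0035,0,0.0011,0,5,0],
    [0,0.0035,0,0.0011,0,5,0],
    [0,0,0,0,0,0,0],
  ],
)

```text
time_s: 13.45
tcp_pos: [0.5559, -0.0648, 0.1013]
tool_rot: [0.489, -0.51, 0.511, -0.489]
wrist_force: [0.5, -0.4, -0.1]
width: 0.001
```

```bash
python3 - <<'E'
from h import *
st()
E
```

```text
t 13.45 tcp [ 0.5559 -0.0648  0.1013] F [ 0.5 -0.4 -0.1] axis in tool x,z mm [ 14.5 -40.3] yaw z -2.4
scene needle [2.8, 6.019]
wrist needle [3.384, 210.676]
```

Request:
play_rows(
  moves=[
    [0,0.0035,0,0.0011,0,5,0],
    [0,0.0035,0,0.0011,0,5,0],
    [0,0.0035,0,0.0011,0,5,0],
    [0,0.0035,0,0.0011,0,5,0],
    [0,0.0035,0,0.0011,0,5,0],
    [0,0.0035,0,0.0011,0,5,0],
    [0,0,0,0,0,0,0],
  ],
)

```text
time_s: 14.42
tcp_pos: [0.5568, -0.0865, 0.1013]
tool_rot: [0.341, -0.62, 0.62, -0.341]
wrist_force: [0.8, 0.1, 0.5]
width: 0.0
```

```bash
python3 - <<'E'
from h import *
st()
E
```

```text
t 14.43 tcp [ 0.5568 -0.0865  0.1013] F [0.8 0.1 0.5] axis in tool x,z mm [ 14.8 -40.1] yaw z -32.4
scene needle [4.57, 93.196]
wrist needle [3.887, 216.987]
```

Request:
play_rows(
  moves=[
    [0,0.0035,0,0.0011,0,5,0],
    [0,0.0035,0,0.0011,0,5,0],
    [0,0.0035,0,0.0011,0,5,0],
    [0,0.0035,0,0.0011,0,5,0],
    [0,0.0035,0,0.0011,0,5,0],
    [0,0.0035,0,0.0011,0,5,0],
    [0,0,0,0,0,0,0],
  ],
)

```text
time_s: 15.4
tcp_pos: [0.5467, -0.1058, 0.1013]
tool_rot: [0.169, -0.687, 0.687, -0.169]
wrist_force: [0.6, 0.4, 0.3]
width: -0.005
```

```bash
python3 - <<'E'
from h import *
st('5')
E
```

```text
t 15.4 tcp [ 0.5467 -0.1058  0.1013] F [0.6 0.4 0.3] axis in tool x,z mm [ 15.  -39.8] yaw z -62.4
scene needle [4.363, 157.034]
wrist needle [4.342, 222.005]
```

Request:
play_rows(
  moves=[
    [0,0.0035,0,0.0011,0,5,0],
    [0,0.0035,0,0.0011,0,5,0],
    [0,0.0035,0,0.0011,0,5,0],
    [0,0.0035,0,0.0011,0,5,0],
    [0,0,0,0,0,0,0],
  ],
)

```text
time_s: 16.12
tcp_pos: [0.535, -0.1147, 0.1013]
tool_rot: [0.047, -0.705, 0.706, -0.047]
wrist_force: [-0.4, 0.8, 0.3]
width: 0.001
```

```bash
python3 - <<'E'
from h import *
st()
E
```

```text
t 16.12 tcp [ 0.535  -0.1147  0.1013] F [-0.4  0.8  0.3] axis in tool x,z mm [ 14.9 -39.5] yaw z -82.4
scene needle [4.518, 136.255]
wrist needle [4.567, 221.934]
```

Request:
play_rows(
  moves=[
    [0,0.0035,0,0.0011,0,5,0],
    [0,0.0035,0,0.0011,0,5,0],
    [0,0.0035,0,0.0011,0,5,0],
    [0,0,0,0,0,0,0],
  ],
)

```text
time_s: 16.73
tcp_pos: [0.5247, -0.1184, 0.1013]
tool_rot: [-0.046, -0.706, 0.706, 0.046]
wrist_force: [0.3, 0.3, -0.9]
width: -0.001
```

```bash
python3 - <<'E'
from h import *
st()
E
```

```text
t 16.73 tcp [ 0.5247 -0.1184  0.1013] F [ 0.3  0.3 -0.9] axis in tool x,z mm [ 14.9 -39.3] yaw z -97.4
scene needle [4.605, 138.545]
wrist needle [4.671, 231.374]
```

```bash
cat > fit.py <<'E'
import numpy as np,sys
from scipy.optimize import least_squares
def fit(y,n,k=1):
    y=np.radians(y)
    f=lambda p:.2*(5*np.cos(y-p[0])+np.sqrt(2500-25*np.sin(y-p[0])**2)-50)+p[1]-n
    r=least_squares(f,[-2,3.7]);J=r.jac;sd=np.sqrt(np.diag(np.linalg.inv(J.T@J))*(r.fun**2).sum()/max(1,len(n)-2))
    print(np.degrees(r.x[0]).round(1),'sd',np.degrees(sd[0]).round(1),'peak',(r.x[1]+1).round(3),r.fun.round(3))
E
python3 - <<'E'
from fit import *
y=[27.5,-2.4,-32.4,-62.4,-82.4,-97.4];n=[2.962,3.384,3.887,4.342,4.567,4.671]
fit(y,n);fit(y[1:],n[1:]);fit(y[:-1],n[:-1])
E
```

```text
-107.7 sd 1.2 peak 4.683 [-0.014 -0.012  0.002  0.019  0.011 -0.006]
-107.7 sd 1.2 peak 4.68 [-0.015 -0.     0.016  0.008 -0.009]
-106.5 sd 2.0 peak 4.666 [-0.017 -0.009  0.006  0.017  0.003]
```

```bash
cat >> h.py <<'E'
def rd():
    s=sensors.get_obs();M=R.from_quat(s['tool_rot']).as_matrix();c=cam('wrist');q,r=circ(c,(.5113,.031))
    d=np.array([.5113,.031])
    print(round(float(s['time_s']),2),'yaw',np.degrees(np.arctan2(M[1,2],M[0,2])).round(1),'F',s['wrist_force'].round(1),'needle fixed',needle(c,d)[0].round(3),'circ',needle(c,q)[0].round(3),q.round(4),r.__round__(4))
E
python3 -c "
from h import *
rd()"
```

```text
16.82 yaw -97.4 F [ 1.  -0.3 -0.4] needle fixed 4.671 circ 4.738 [0.5109 0.0299] 0.0366
```

Request:
play_rows(
  moves=[
    [0,0.0035,0,0.0011,0,5,0],
    [0,0.0035,0,0.0011,0,5,0],
    [0,0,0,0,0,0,0],
  ],
)

```text
time_s: 17.25
tcp_pos: [0.5174, -0.1193, 0.1013]
tool_rot: [-0.107, -0.699, 0.699, 0.107]
wrist_force: [0.4, 0.3, 0.0]
width: 0.003
```

```bash
python3 -c "
from h import *
rd()"
```

```text
17.25 yaw -107.4 F [0.4 0.3 0. ] needle fixed 4.718 circ 4.798 [0.5108 0.0298] 0.0365
```

Request:
play_rows(
  moves=[
    [0,0.0035,0,0.0011,0,5,0],
    [0,0.0035,0,0.0011,0,5,0],
    [0,0,0,0,0,0,0],
  ],
)

```text
time_s: 17.68
tcp_pos: [0.5101, -0.1189, 0.1013]
tool_rot: [-0.167, -0.687, 0.687, 0.167]
wrist_force: [0.3, -0.5, -0.0]
width: -0.0
```

```bash
python3 -c "
from h import *
rd()"
```

```text
17.68 yaw -117.4 F [ 0.3 -0.5 -0. ] needle fixed 4.857 circ 4.791 [0.5111 0.0298] 0.0365
```

Request:
play_rows(
  moves=[
    [0,0.0035,0,0.0011,0,5,0],
    [0,0.0035,0,0.0011,0,5,0],
    [0,0.0035,0,0.0011,0,5,0],
    [0,0,0,0,0,0,0],
  ],
)

```text
time_s: 18.23
tcp_pos: [0.4995, -0.116, 0.1013]
tool_rot: [-0.255, -0.659, 0.659, 0.256]
wrist_force: [-0.5, 0.1, 0.3]
width: -0.001
```

```bash
python3 -c "
from h import *
rd();st()"
```

```text
18.23 yaw -132.4 F [-0.5  0.1  0.3] needle fixed 0.619 circ 4.542 [0.5402 0.0307] 0.0575
t 18.27 tcp [ 0.4995 -0.116   0.1013] F [ 0.  -0.8 -0.8] axis in tool x,z mm [ 14.4 -38.9] yaw z -132.3
scene needle [4.595, 124.336]
wrist needle [0.619, 4.921]
```

Request:
play_rows(
  moves=[
    [0,0.0035,0,0.0011,0,5,0],
    [0,0.0035,0,0.0011,0,5,0],
    [0,0.0035,0,0.0011,0,5,0],
    [0,0,0,0,0,0,0],
  ],
)

```text
time_s: 18.88
tcp_pos: [0.49, -0.1105, 0.1013]
tool_rot: [-0.339, -0.62, 0.62, 0.34]
wrist_force: [-0.2, -0.7, -0.0]
width: -0.002
```

```bash
python3 - <<'E'
from h import *
st('6');print(sensors.get_obs()['joints'].round(2))
for i in range(3): print(needle(cam('scene'),(.5113,.031)))
sc=cv2.imread('pics/scene6.png');w=cv2.imread('pics/wrist6.png')
cv2.imwrite('pics/m6.png',np.hstack([cv2.resize(sc[155:265,195:305],(400,400)),cv2.resize(w,(400,400))]))
E
```

```text
t 18.88 tcp [ 0.49   -0.1105  0.1013] F [-0.2 -0.7 -0. ] axis in tool x,z mm [ 14.3 -38.9] yaw z -147.4
scene needle [4.51, 132.234]
wrist needle [5.357, 27.615]
[-0.37  0.45  1.76  0.    0.93  2.2 ]
(np.float64(4.510307976925713), np.float32(132.91515))
(np.float64(4.510100589426614), np.float32(132.62686))
(np.float64(4.51059049707014), np.float32(132.85278))
```

View pics/m6.png

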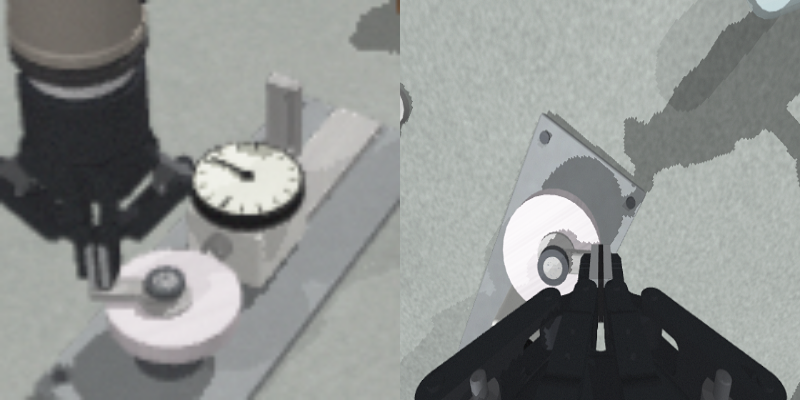

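Request:
play_rows(
  moves=[
    [0,-0.004,0,0,0,0,0],
    [0,0,-0.015,0,0,0,0],
    [0,0,-0.02,0,0,0,0],
    [0,0.021,0,0,0,0,0],
    [0,0.021,0,0,0,0,0],
    [0,0,0,0,0,0,0],
    [0,0,0.02,0,0,0,0],
    [0,0,0.015,0,0,0,0],
    [0,0,0,0,0,0,0],
  ],
)

```text
time_s: 20.25
tcp_pos: [0.4697, -0.079, 0.101]
tool_rot: [-0.34, -0.62, 0.62, 0.341]
wrist_force: [0.5, 0.2, 0.7]
width: 0.002
```

```bash
python3 -c "
from h import *
st()"
```

```text
t 20.25 tcp [ 0.4697 -0.079   0.101 ] F [0.5 0.2 0.7] axis in tool x,z mm [-23.1 -39. ] yaw z -147.5
scene needle [4.507, 137.316]
wrist needle [6.22, 3.391]
```

Request:
play_rows(
  moves=[
    [0,-0.003,0,0,0,0,0],
    [0,-0.003,0,0,0,0,0],
    [0,-0.0015,0,0,0,0,0],
    [0,-0.0015,0,0,0,0,0],
    [0,0,0,0,0,0,0],
  ],
)

```text
time_s: 20.98
tcp_pos: [0.4746, -0.0863, 0.1013]
tool_rot: [-0.34, -0.62, 0.62, 0.34]
wrist_force: [-0.6, 0.7, 0.3]
width: -0.003
```

```bash
python3 -c "
from h import *
st()"
```

```text
t 20.98 tcp [ 0.4746 -0.0863  0.1013] F [-0.6  0.7  0.3] axis in tool x,z mm [-14.2 -38.8] yaw z -147.5
scene needle [4.561, 135.634]
wrist needle [4.87, 4.359]
```

Request:
play_rows(
  moves=[
    [0,-0.0035,0,0.0011,0,-5,0],
    [0,-0.0035,0,0.0011,0,-5,0],
    [0,-0.0035,0,0.0011,0,-5,0],
    [0,0,0,0,0,0,0],
  ],
)

```text
time_s: 21.58
tcp_pos: [0.4784, -0.0967, 0.1013]
tool_rot: [-0.257, -0.659, 0.659, 0.257]
wrist_force: [-0.7, -0.0, 0.1]
width: 0.001
```

```bash
python3 -c "
from h import *
st()"
```

```text
t 21.57 tcp [ 0.4784 -0.0967  0.1013] F [-0.7 -0.   0.1] axis in tool x,z mm [-14.  -38.9] yaw z -132.6
scene needle [4.635, 120.268]
wrist needle [5.33, 208.423]
```

Request:
play_rows(
  moves=[
    [0,-0.0034,0,0.001,0,-4.8,0],
    [0,-0.0034,0,0.001,0,-4.8,0],
    [0,0,0,0,0,0,0],
  ],
)

```text
time_s: 22.05
tcp_pos: [0.4822, -0.1024, 0.1012]
tool_rot: [-0.201, -0.678, 0.678, 0.201]
wrist_force: [-0.9, -0.4, 0.4]
width: 0.0
```

```bash
python3 -c "
from h import *
st()"
```

```text
t 22.05 tcp [ 0.4822 -0.1024  0.1012] F [-0.9 -0.4  0.4] axis in tool x,z mm [-13.9 -38.8] yaw z -123.0
scene needle [4.643, 118.409]
wrist needle [4.726, 212.084]
```

Request:
play_rows(
  moves=[
    [0,0.004,0,0,0,0,0],
    [0,0.006,0,0,0,0,0],
    [0,0,-0.02,0,0,0,0],
    [0,0,-0.04,0,0,0,0],
    [0,0,-0.05,0,0,0,0],
    [0,0.03,0,-0.02,0,0,0],
    [0,0,0,0,0,0,0],
    [0,0,0,0,0,0,0],
  ],
)

```text
time_s: 23.15
tcp_pos: [0.4593, -0.0639, 0.2111]
tool_rot: [-0.2, -0.678, 0.678, 0.2]
wrist_force: [-0.3, -0.1, 0.9]
width: 0.003
```

```bash
python3 - <<'E'
from h import *
st('7')
c=cam('wrist');q,r=circ(c,(.5113,.031));print(q,r,needle(c,q))
hub=None
sc=cv2.imread('pics/scene7.png');w=cv2.imread('pics/wrist7.png')
cv2.imwrite('pics/m7.png',np.hstack([cv2.resize(sc[155:265,195:305],(400,400)),cv2.resize(w,(400,400))]))
E
```

```text
t 23.15 tcp [ 0.4593 -0.0639  0.2111] F [-0.3 -0.1  0.9] axis in tool x,z mm [-54.2 -18.8] yaw z -122.9
scene needle [4.641, 124.397]
wrist needle [4.662, 211.654]
[0.51033425 0.03035645] 0.03665575012564659 (np.float64(4.72071884605987), np.float32(209.55234))
```

View pics/m7.png

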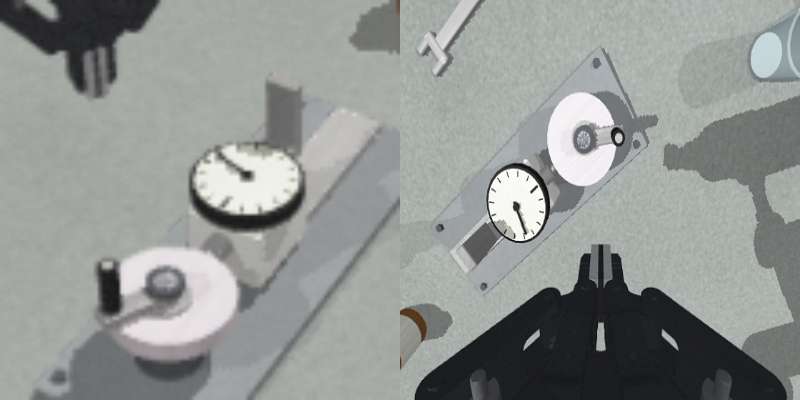

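```bash
python3 -c "
from cell import workorder
print(workorder.finish_job())"
```

```text
the job is handed in; nothing more can be done
None
```

The job is done and handed in at about 23 s of the 72 s allowed; the hand-in gave no verdict.

**Carriage:** I slid it by the tab until the needle read about 2.77 rad (13.8 mm, half stroke), then let go. After release the cameras read 2.72–2.75 rad.

**Disc:** I pushed the crank pin clockwise with the closed fingertips and went about 33° past the high spot, so I had needle readings on both sides of it. From those I worked out the peak, then nudged the pin back to it from the other side.

**Last checks, with the arm clear of everything:**
- **Needle at the end:** the scene camera read 4.64 rad, matching the highest value it showed (4.643). It read 4.605 at 17° before the peak and 4.595 at 18° past it.
- **High spot:** I estimate the disc is within about 2° of it, which is about 0.01 mm of plunger travel.
- **Plunger:** it sits at about 23–24 mm and never reached the end of its 28 mm stroke.
- **Force:** every reading taken after a crank move was under 2.5 N. These were spot readings, so a brief higher touch between them would not show.
- **Beaker, bottle and spanner:** I never moved near them; I did not measure their positions again at the end.

**Disagreements:** the wrist camera read 4.66–4.72 rad at the end against the scene camera's 4.64, probably from small calibration errors. An early fit to wrist readings put the peak about 7° off. I went with the scene camera because it does not move.

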